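# Pull-to-start on the torque tester

### The arm

A 6-joint arm with a two-finger parallel gripper is mounted at the origin on the work surface. World frame = base frame: x ahead of the robot, y to its left, z up, the work surface at z = 0. Lengths are in m, angles in rad, forces in N, time in s.
With the tool pointing down it reaches from about 0.4 to 0.825 m from the base axis. Payload 7 kg.
Tool frame: the origin (TCP) lies midway between the tips of the shut fingers; the grasp point (between the pads) lies arm.hold_point_z behind it (arm.hold_point_z is the distance from the TCP to the grasp point, in m); z points along the fingers, y is the line along which they close (so a half turn about z gives the same grasp; the last joint's range is limited). The gripper opens to 88 mm and grips with 3 to 60 N. Pads are 19 mm wide; open, the fingers measure 130 mm over their backs; the gripper's body (78 mm by 193 mm) begins 47 mm behind the grasp point.
Start: joints at [-0.824, 0.359, 0.012, 0, -1.224, -0.288], TCP at [0.299, -0.605, 0.199] pointing down, gripper open.
Joint ranges: [-3.07, 3.07], [-1.43, 2.12], [-1.02, 1.25], [-3.03, 1.67], [-3.05, -0], [-3.03, 3.03]. Speed limits (rad/s): [2.39, 2.39, 3.01, 3.14, 3.14, 3.14].

### API

Orientations are given as [roll, pitch, yaw] about the fixed x, y, z axes, in that order (R = Rz(yaw) Ry(pitch) Rx(roll)).
In Python, from station import arm gives the robot as it stands.
- The arm moves only by the shell command python3 -m crank 'ROWS' [OPENING] [FORCE]. ROWS is JSON, a list that holds one entry, the list of rows, each a list of 4 numbers: the shift along the tool's x, y, z in units of 25 mm (1.0 is 25 mm), then the turn about the tool's z in units of 5 degrees (1.0 is 5 degrees). A call has 1 to 12 rows; each row is the pose to reach, as a shift and turn from the pose commanded when the call began, along the tool's axes at that moment; what a row does not reach only later rows make up. A row lasts 1/8 s, in which the tool goes at most 62.5 mm and 10.7 degrees, less where a joint would pass 70% of its speed; a pose out of reach is approached as far as the arm can. A call with a gripper value outside its range is refused whole. OPENING is the closure, from 0 (fully open) to 1 (shut), set as the call begins (- or left out, the last holds). The fingers move at their own pace and stop on an object; FORCE is the grip in N (left out, the last holds). Time passes only in rows, so rows that repeat a pose let the fingers close. It gives the time, the measured TCP pose, the force, the opening and the grip force at its end, in the units of the state.
- arm.get_state(): the state, without advancing time (a new reading comes with each control period).
- arm.grab_frame(name): name is "side" or "top" or "wrist"; returns (picture, depth): 400x640x3 uint8, red, green, blue; 400x640 float32, m along the optical axis (not along the pixel's ray), 0 where there is no reading.
- arm.get_calibration(name): a dict with "mtx" (3x3 intrinsics, pixels), "R" (3x3) and "t" (3): a world point X has camera coordinates R X + t; the wrist camera has in their place "mount" (4x4, takes a point from camera to tool coordinates, whose origin is the TCP and whose axes are the flange's). Camera axes: x right, y down, z forward; pixel columns grow to the right and rows downward; lengths in m; the calibration is good to about 2 mm. A picture is of the moment at which its call begins: read the wrist's pose just before it. get_calibration takes no time and is no camera call.
- arm.job_done(): hands the job in; it is judged then, once.
Trained networks look in the newest picture that a camera, given by its name, has taken for a name from the list of things; names that differ only in an ending like _2 or _b are one class to them, and where a whole thing is asked for, a point or a joint stands for the part that bears it (a point fixed in the world has none). Each returns a list of dicts, best first, with "score" (0 to 1); they miss things now and then, are a little off and sometimes report something else, mostly with a low value. They report only what shows in the picture. A call takes as long as a camera call.
- arm.recognise(thing, camera): "extent" ([left, top, width, height] in pixels, round what is visible of it).
- arm.trace(thing, camera): "mask" (400x640 bool, what is visible of it) and "extent" ([left, top, width, height] in pixels, round what is visible of it).
The state is a dict: "t": time; "q": joint angles; "qd": joint speeds; "joint_efforts": joint torques, N m; "eef_pos": TCP position; "ee_rot": TCP orientation; "force": force on the tool from outside, world axes, zero at the start; "moment": the same for the moment, N m; "width": finger opening in m; "gripper_force": force on a finger pad.
Only numpy, scipy, OpenCV 4.12 (cv2) and the standard library are available. Lean on these libraries where they do the work, as an engineer would, in place of code of your own. Each camera call takes 0.05 s, during which the arm holds its last target. There are 200 camera calls.

### The job

Start the torque tester: pull the round black knob on its console straight up to the end of its travel, hold it there a moment, then let go so that it springs back down to rest. Leave the square-headed knob and the bar-shaped dial on the same console as they are.

Things in the scene. Friction and masses are not known exactly. Their poses are not given: they have to be found in the camera images.
- start_grip (a point): Middle of the pull-to-start knob's head: black, round, 34 mm wide, straight sides 20 high (10 above, 10 below this point) and a 7 mm dome, on a 14 mm steel neck. It rises with the knob. At rest 100 mm above the counter, 34 mm above its 92 x 92 mm plate. z up, the way it pulls; y along the row of three controls 125 mm apart; the knob may be in any place. Parts 26 mm high lie 70 mm or more beyond it (+x).
- start_knob (a joint): Lift of the pull-to-start knob in m: 0 at rest, 0.020 at its upper stop. A spring pulls it down with 4 N at rest, rising to 10 N at the stop; it returns by itself when let go. It does not latch.
- peak_knob (a joint): Lift of the other spring knob, to be left alone: a black square head 30 x 30 mm, 22 mm high, on the same neck, plate and spring; 0 at rest, 0.020 at its stop.
- trim_dial (a joint): Turn in rad of the trim dial, to be left alone: a flat black disc 36 mm wide and 8 mm high with a bar 54 x 12 mm and 17 mm high across it (total height 25 mm over its plate's collar), on the same kind of plate; 0 at the start; it stays where it is turned.

How it is judged:
On the way:
1. the round knob is pulled up by more than 15 mm of its 20 mm and held there for 0.3 s (value of joint start_knob above 0.015 m), for 0.3 s.
At the end, for the whole second after the job is handed in: The round knob has been pulled, is let go and rests within 3 mm of its lower position; the square-headed knob is within 4 mm of its rest and the dial within 0.2 rad of where it was (value of joint start_knob below 0.003 m and velocity of joint start_knob between -0.01 and 0.01 m/s and value of joint peak_knob below 0.004 m and value of joint trim_dial between -0.2 and 0.2 rad); the robot touches nothing.
It fails at once if the square-headed knob is lifted by more than 4 mm or the dial is turned by more than 0.2 rad (not (value of joint peak_knob below 0.004 m and value of joint trim_dial between -0.2 and 0.2 rad)).
It also fails if it takes over 29 s, if anything falls off the work surface, if the arm or the gripper's body presses on something with over 40 N, if the wrist force passes 120 N, or if a joint passes its speed limit or range.

## Working session

There is one attempt and no reset: what is moved stays moved. The work goes in short steps, Python scripts to look and compute and a shell command to move; the robot and the scene stay as the last step left them, time stands still between calls to the robot, and variables do not carry over. Pictures are saved under pics/ and viewed, at most 10 in all, crops included, and the job is handed in when it is done.

```bash
mkdir -p pics; ls
cat > h.py <<'E'
import numpy as np, cv2
from station import arm
from scipy.spatial.transform import Rotation as Ro
def cam(name, s=None):
    c=arm.get_calibration(name); K=np.array(c["mtx"])
    if "mount" in c:
        s=s or arm.get_state(); T=np.eye(4); T[:3,:3]=Ro.from_euler('xyz',s["ee_rot"]).as_matrix(); T[:3,3]=s["eef_pos"]
        M=T@np.array(c["mount"]); R=M[:3,:3].T; t=-R@M[:3,3]
    else: R=np.array(c["R"]); t=np.array(c["t"])
    return K,R,t
def world(K,R,t,u,v,d):
    p=np.linalg.inv(K)@np.vstack([u,v,np.ones_like(u)])*d
    return (R.T@(p-t[:,None])).T
E
python3 - <<'E'
from h import *
s=arm.get_state(); print({k:np.round(v,3).tolist() for k,v in s.items()}, arm.hold_point_z)
ims=[]
for n in ("side","top","wrist"):
    C=cam(n); im,d=arm.grab_frame(n); im=im.copy()
    print(n,'campos',np.round(-C[1].T@C[2],3))
    for th,col in (("start_grip",(255,0,0)),("peak_knob",(0,255,0)),("trim_dial",(0,0,255))):
        for r in arm.trace(th,n)[:2]:
            m=r["mask"]; v,u=np.nonzero(m&(d>0)); x,y,w,h=map(int,r["extent"])
            cv2.rectangle(im,(x,y),(x+w,y+h),col,1)
            if len(u)<5: continue
            P=world(*C,u.astype(float),v.astype(float),d[v,u])
            print(n,th,round(r["score"],2),r["extent"],len(u),'med',np.round(np.median(P,0),3),'lo',np.round(np.percentile(P,3,0),3),'hi',np.round(np.percentile(P,97,0),3))
    ims.append(im)
cv2.imwrite("pics/a.png",cv2.cvtColor(cv2.resize(np.vstack(ims[:2]),None,fx=.75,fy=.75),cv2.COLOR_RGB2BGR))
cv2.imwrite("pics/w.png",cv2.cvtColor(ims[2],cv2.COLOR_RGB2BGR))
E
```

```text
pics
{'t': 0.0, 'q': [-0.824, 0.359, 0.011, -0.0, -1.224, -0.288], 'qd': [0.0, 0.001, -0.001, 0.002, 0.002, -0.002], 'joint_efforts': [-0.002, -58.271, 29.305, 6.997, 0.007, -0.0], 'eef_pos': [0.299, -0.605, 0.198], 'ee_rot': [3.14, -0.0, -2.683], 'force': [0.584, 0.334, 1.002], 'moment': [0.002, 0.022, 0.021], 'gripper_force': 0.0, 'width': 0.087} 0.0188
side campos [ 0.219 -0.283  0.649]
side start_grip 0.91 [383.1, 277.9, 31.3, 34.2] 730 med [ 0.516 -0.113  0.111] lo [ 0.505 -0.126  0.07 ] hi [ 0.535 -0.096  0.117]
side peak_knob 0.62 [313.2, 223.9, 31.7, 30.7] 613 med [0.515 0.008 0.111] lo [ 0.505 -0.003  0.093] hi [0.533 0.025 0.114]
side trim_dial 0.56 [251.7, 180.9, 35.6, 31.8] 576 med [0.523 0.132 0.088] lo [0.499 0.121 0.074] hi [0.549 0.142 0.096]
top campos [0.512 0.052 0.864]
top start_grip 0.74 [393.2, 205.3, 22.1, 23.0] 399 med [ 0.522 -0.106  0.113] lo [ 0.507 -0.122  0.099] hi [ 0.536 -0.093  0.118]
top peak_knob 0.84 [314.0, 206.4, 20.6, 22.0] 329 med [0.521 0.014 0.112] lo [0.508 0.002 0.11 ] hi [0.533 0.028 0.115]
top trim_dial 0.68 [234.9, 196.2, 19.2, 31.2] 525 med [0.526 0.137 0.092] lo [0.502 0.123 0.071] hi [0.55  0.154 0.097]
top trim_dial 0.41 [388.8, 204.2, 28.0, 23.8] 418 med [ 0.522 -0.106  0.113] lo [ 0.508 -0.123  0.092] hi [ 0.537 -0.093  0.118]
wrist campos [ 0.233 -0.638  0.385]
```

View pics/a.png

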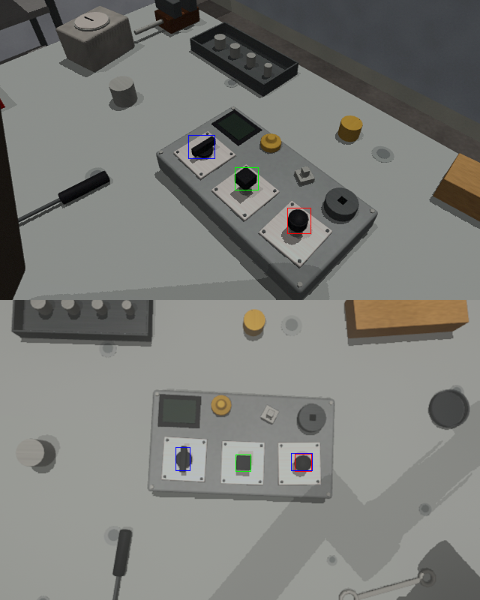

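The top view shows the three controls in a row along y. The round knob is at about (403,217) px, the square one at (324,217) and the dial at (244,211). In the side view the round knob is at (398,295). All three network results agree with the picture. I'll move above the round knob with the fingers closing along the row.

```bash
python3 -m crank '[[[-1.4,1.2,0,0.5],[-3.2,2.6,0,1.5],[-5.2,4.3,0,3],[-7.2,6,0,4.5],[-9.2,7.6,0,5.4],[-11.2,9.3,0,5.4],[-13.2,10.9,0,5.4],[-15,12.4,0,5.4],[-16.2,13.4,0,5.4],[-16.8,13.9,0,5.4],[-16.8,13.9,0,5.4],[-16.8,13.9,0,5.4]]]' 0
cat > m.py <<'E'
from h import *
import sys
s=arm.get_state(); print({k:np.round(s[k],4).tolist() for k in ("t","eef_pos","ee_rot","q","force","width")})
for n in sys.argv[2:]:
    C=cam(n,arm.get_state()); im,d=arm.grab_frame(n); im=im.copy()
    for r in arm.trace("start_grip",n)[:2]:
        m=r["mask"]; v,u=np.nonzero(m&(d>0)); x,y,w,h=map(int,r["extent"])
        cv2.rectangle(im,(x,y),(x+w,y+h),(255,0,0),1)
        if len(u)<5: continue
        P=world(*C,u.astype(float),v.astype(float),d[v,u])
        print(n,round(r["score"],2),r["extent"],len(u),'med',np.round(np.median(P,0),4),'lo',np.round(np.percentile(P,2,0),4),'hi',np.round(np.percentile(P,98,0),4))
        H=P[P[:,2]>.088]; 
        c,rad=cv2.minEnclosingCircle((H[:,:2]*1000).astype(np.float32)); print(' circle mm',np.round(c,1),round(rad,1),'ztop',np.percentile(H[:,2],98).round(4))
    cv2.imwrite(f"pics/{sys.argv[1]}_{n}.png",cv2.cvtColor(im,cv2.COLOR_RGB2BGR))
E
python3 m.py b wrist top side
```

```text
t: 2.1
eef_pos: [0.5211, -0.1083, 0.1992]
ee_rot: [-3.141, -0.0, 3.129]
force: [0.1, -0.4, -0.1]
width: 0.0877
gripper_force: 0.0
{'t': 2.1, 'eef_pos': [0.5211, -0.1083, 0.1992], 'ee_rot': [-3.1415, -0.0003, 3.1287], 'q': [0.1637, 0.1239, -0.3013, 0.0, -1.146, -1.7474], 'force': [0.1427, -0.4294, -0.094], 'width': 0.0877}
side 0.91 [381.8, 277.8, 33.2, 34.4] 694 med [ 0.5148 -0.1132  0.1116] lo [ 0.5044 -0.1264  0.0918] hi [ 0.533  -0.0964  0.1171]
 circle mm [ 520.2 -110.4] 17.4 ztop 0.1171
```

View pics/b_wrist.png

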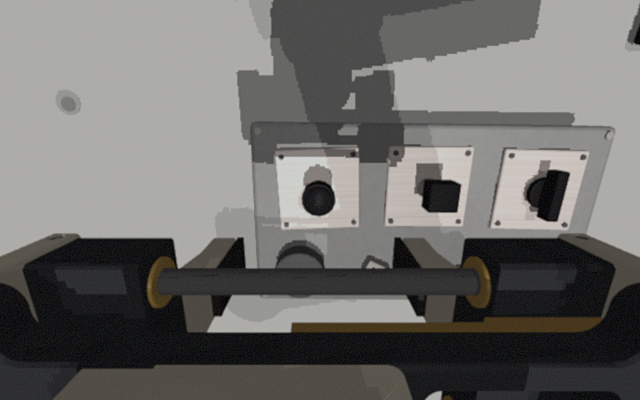

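The wrist view shows the round knob at about (319,198), midway between the fingers, which sit at u≈215 and 425. The network missed it here, so I'll measure it from the wrist depth.

```bash
cat > w.py <<'E'
from h import *
C=cam("wrist",arm.get_state()); im,d=arm.grab_frame("wrist")
print(arm.get_state()["eef_pos"])
m=np.zeros(d.shape,bool); m[165:235,285:355]=1
m&=(im.max(2)<45)&(d>0); v,u=np.nonzero(m); P=world(*C,u*1.,v*1.,d[m])
H=P[(P[:,2]>.09)]; print(len(H),np.round(np.percentile(H,[2,50,98],0),4))
print(np.round(np.c_[cv2.minEnclosingCircle((H[:,:2]*1000).astype(np.float32))[0]],1).T, 'apex',np.round(H[H[:,2]>np.percentile(H[:,2],85)].mean(0),4))
# plate
v,u=np.mgrid[150:228:3,278:358:3].reshape(2,-1); P=world(*C,u*1.,v*1.,d[v,u]); b=im[v,u].min(1)>150; print('plate z',np.median(P[b,2]).round(4),P[b].min(0).round(3),P[b].max(0).round(3))
E
python3 w.py; python3 m.py c top
```

```text
[ 0.52140697 -0.10815555  0.19931555]
816 [[ 0.5061 -0.1224  0.1011]
 [ 0.5187 -0.1087  0.114 ]
 [ 0.5348 -0.0952  0.1172]]
[[ 521.3]
 [-108.8]] apex [ 0.5222 -0.1089  0.1166]
plate z 0.0664 [ 0.448 -0.154  0.064] [ 0.565 -0.065  0.385]
{'t': 2.45, 'eef_pos': [0.5214, -0.1082, 0.1993], 'ee_rot': [3.1415, 0.0001, 3.1282], 'q': [0.1639, 0.1239, -0.301, -0.0, -1.1458, -1.748], 'force': [0.1869, 0.495, -0.2585], 'width': 0.0876}
```

Three views agree on the knob: (0.5215, −0.109), dome top 0.117, so head middle z ≈ 0.100, with the plate at 0.066. The TCP has to go down to about 0.080, which is 4.75 units.

```bash
python3 -m crank '[[[0,0,0.8,0],[0,0,2,0],[0,0,3.2,0],[0,0,4,0],[0,0,4.5,0],[0,-0.02,4.75,0],[0,-0.02,4.75,0]]]' 0 && python3 -m crank '[[[0,0,0,0],[0,0,0,0],[0,0,0,0],[0,0,0,0],[0,0,0,0],[0,0,0,0],[0,0,0,0],[0,0,0,0]]]' 1 45
```

```text
t: 3.42
eef_pos: [0.5217, -0.1082, 0.0806]
ee_rot: [-3.142, -0.0, 3.129]
force: [0.0, -0.7, -1.8]
width: 0.0875
gripper_force: 0.0
t: 4.42
eef_pos: [0.5215, -0.1086, 0.0806]
ee_rot: [-3.141, -0.0, 3.129]
force: [0.0, -5.3, -0.4]
width: 0.0297
gripper_force: 45.0
```

The opening is 29.7 mm, less than the 34 mm head, so I'll look before pulling.

Run:
```python
from h import *
o=[]
for n,(x,y) in (("side",(330,230)),("top",(340,160)),("wrist",(220,130))):
    C=cam(n,arm.get_state());im,d=arm.grab_frame(n); o.append(cv2.resize(im[y:y+140,x:x+200],(500,350)) if n!="wrist" else cv2.resize(im[y:y+140,x:x+200],(500,350)))
cv2.imwrite("pics/d.png",cv2.cvtColor(cv2.resize(np.vstack(o),None,fx=.57,fy=.57),cv2.COLOR_RGB2BGR))
```

```text
(no output)
```

View pics/d.png

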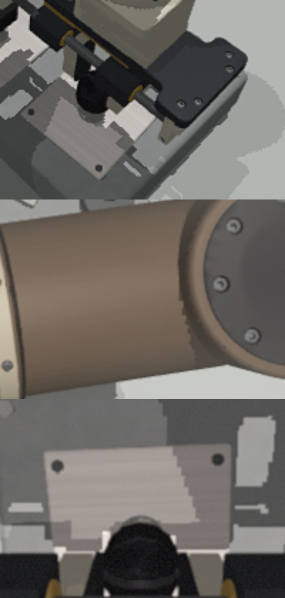

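The side crop shows the black head between the two pads, with the square knob clear. The wrist crop shows the head centred between the fingers at about (142,560). I'll pull up in small steps and watch the force.

```bash
python3 -m crank '[[[0,0,-0.1,0],[0,0,-0.2,0],[0,0,-0.3,0],[0,0,-0.4,0],[0,0,-0.4,0],[0,0,-0.4,0]]]' 1 45
```

```text
t: 5.32
eef_pos: [0.5214, -0.1086, 0.0898]
ee_rot: [-3.141, -0.001, 3.129]
force: [3.0, -6.8, -7.7]
width: 0.0304
gripper_force: 45.0
```

The force is −7.7 N at about 9–10 mm of lift, against about 7 N expected from the spring, so the grip holds. I'll carry on to the stop and hold there.

```bash
python3 -m crank '[[[0,0,-0.1,0],[0,0,-0.2,0],[0,0,-0.3,0],[0,0,-0.4,0],[0,0,-0.42,0],[0,0,-0.42,0],[0,0,-0.42,0]]]' 1 45
python3 - <<'E'
from h import *
s=arm.get_state()
C=cam("wrist",s);im,d=arm.grab_frame("wrist")
o=[cv2.resize(im[130:270,220:420],(500,350))]
C=cam("side");im,d=arm.grab_frame("side"); o.append(cv2.resize(im[230:370,330:530],(500,350)))
r=arm.trace("start_grip","side")
for q in r[:1]:
    m=q["mask"]&(d>0);v,u=np.nonzero(m);P=world(*C,u*1.,v*1.,d[m]);print(q["score"],np.percentile(P,[2,50,98],0).round(4))
cv2.imwrite("pics/e.png",cv2.cvtColor(np.hstack(o)[:, :800],cv2.COLOR_RGB2BGR))
E
```

```text
t: 6.2
eef_pos: [0.5213, -0.1085, 0.0999]
ee_rot: [-3.141, -0.001, 3.129]
force: [4.6, -6.8, -10.0]
width: 0.0301
gripper_force: 45.0
0.63 [[ 0.5043 -0.1249  0.0925]
 [ 0.5106 -0.1113  0.1294]
 [ 0.5257 -0.095   0.1362]]
```

View pics/e.png

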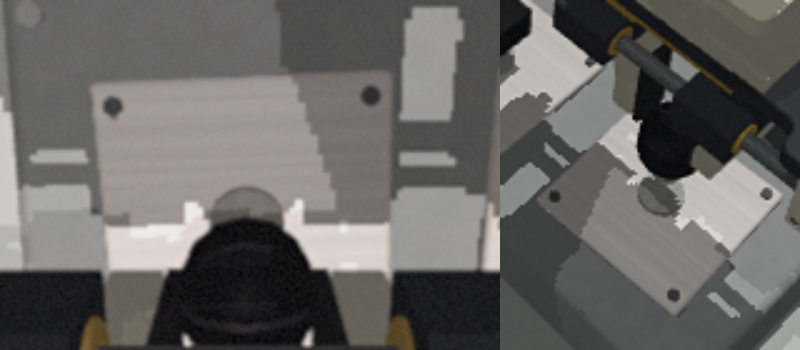

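The head is clearly raised: its neck collar shows below it at about (660,195) in the side crop. The dome top is at 0.136 against 0.117 at rest, so it is up about 19 mm with 10 N on the wrist. I'll nudge to the stop, hold 0.6 s, then let go.

```bash
python3 -m crank '[[[0,0,-0.03,0],[0,0,-0.03,0],[0,0,-0.03,0],[0,0,-0.03,0],[0,0,-0.03,0]]]' 1 45; python3 -m crank '[[[0,0,0,0],[0,0,0,0],[0,0,0,0],[0,0,0,0],[0,0,0,0],[0,0,0,0],[0,0,0,0],[0,0,0,0]]]' 0; python3 -m crank '[[[0,0,-0.4,0],[0,0,-1.2,0],[0,0,-2.2,0],[0,0,-3.2,0],[0,0,-3.8,0],[0,0,-4,0],[0,0,-4,0],[0,0,-4,0]]]' 0; python3 w.py; python3 m.py f side
```

```text
t: 6.98
eef_pos: [0.5213, -0.1085, 0.1006]
ee_rot: [-3.141, -0.001, 3.129]
force: [4.6, -6.8, -11.3]
width: 0.0303
gripper_force: 45.0
t: 7.98
eef_pos: [0.5216, -0.1081, 0.1018]
ee_rot: [3.142, -0.0, 3.129]
force: [-0.3, -0.3, 0.3]
width: 0.0875
gripper_force: 0.0
t: 8.98
eef_pos: [0.521, -0.1081, 0.2008]
ee_rot: [-3.142, -0.002, 3.129]
force: [-0.8, 0.5, -0.7]
width: 0.0873
gripper_force: 0.0
[ 0.52106371 -0.10812701  0.2008425 ]
818 [[ 0.5061 -0.1223  0.1015]
 [ 0.5187 -0.1086  0.1139]
 [ 0.5349 -0.0949  0.1173]]
[[ 521.2]
 [-108.8]] apex [ 0.5218 -0.1093  0.1167]
plate z 0.0664 [ 0.448 -0.154  0.064] [ 0.565 -0.065  0.387]
{'t': 9.025, 'eef_pos': [0.5211, -0.1081, 0.2008], 'ee_rot': [-3.1415, -0.0016, 3.1291], 'q': [0.164, 0.1234, -0.2979, -0.0002, -1.1511, -1.7472], 'force': [0.6976, -0.4155, 0.2823], 'width': 0.0878}
side 0.75 [384.5, 277.1, 29.6, 35.1] 686 med [ 0.5147 -0.1128  0.1115] lo [ 0.5043 -0.1262  0.0859] hi [ 0.5337 -0.096   0.1174]
 circle mm [ 520.8 -110.6] 17.6 ztop 0.1174
```

View pics/f_side.png

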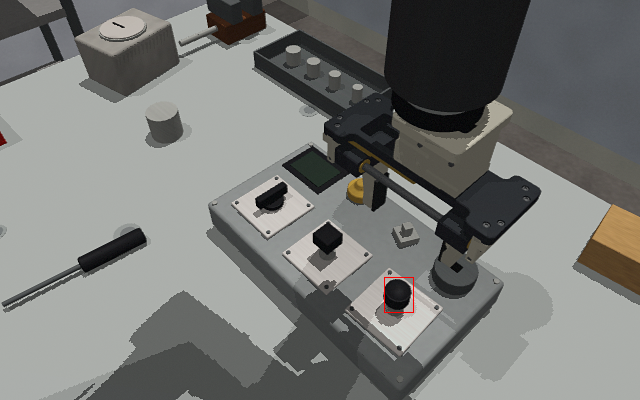

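The side view shows the round knob back at rest at (398,295), with its dome top at 0.117 as before. The square knob at (327,238) and the dial at (270,196) are where they were, and the gripper is clear.

```bash
python3 -c "from station import arm; print(arm.job_done())"
```

```text
the job is handed in; nothing more can be done
None
```

I pulled the round knob up to about its 20 mm stop, held it there for over 0.6 s and let it spring back to rest; the square knob and dial look unmoved, the gripper is clear, and I handed the job in at about 9 s (no verdict was returned).

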